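Bring the pink cream to the front of the tester carousel and hold it there

TASK

Free the tester carousel's rim brake by turning its black wing knob about a quarter turn anticlockwise, let go of it, then turn the carousel by the wooden handle on top of its post until the pink cream jar (pink flower sticker on its lid) stands squarely behind the price card at the front of the stand. Finish while still gripping the handle, holding the turntable still with the brake off so that I can swap the tester. Never force the turntable round against the brake, keep the jars and the candle standing in their rings, and leave the things round about where they are.

Things in the scene. Friction and masses are not known exactly. Their poses are not given: they have to be found in the camera images.
- stand: fixed foot of the carousel: dark steel plate 212 mm across. Origin: centre of its underside, on the turntable's vertical axis; z up. Its -x axis points to the front, where the price card stands. In the direction 75 degrees from its +x towards its +y an arm carries the brake housing (139 to 185 mm from the axis, 40 mm wide, top 48 mm above the table).
- price_card (a point): centre of the white price card with a pink flower, 58 mm wide, fixed on the stand's front 152 mm from the turntable's axis; its top is 70 mm above the table. Axes as stand.
- turntable: dark wood disc 250 mm across, 14 mm thick, its top 40 mm above the table. Origin: centre of its underside, on its vertical axis. Four brass rings on it (8 mm high, 79 mm across outside, 75 mm inside), centred 66 mm from the axis at 45, 135, 225 and 315 degrees from its x axis, hold one jar or candle each, tops at most 120 mm above the table. A 12 mm post on the axis carries the handle.
- brake_knob (a joint): angle of the brake's black wing knob about its vertical axis: 0 = tight (starts at 0 to 0.15), the shoe pressed on the turntable's rim; grows anticlockwise seen from above, to a stop at 2.0. The shoe draws back 2 mm per radian and leaves the rim at about 0.75. The brake counts as off above 1.1. The knob stays where it is left; it needs about 0.2 N m.
- knob_grip (a point): point on the knob's vertical axis, 73 mm above the table, 162 mm from the turntable's axis. The wing is a bar 42 mm long (this point's x axis), 13 mm thick (y), 60 to 84 mm above the table, over a round skirt 38 mm across whose top is 60 mm above the table. The point turns with the knob; at 0 the wing points at the turntable's axis, its white mark on the inner end.
- turn_handle: wooden bar handle fixed to the turntable on top of its post: 66 mm long (its x axis, same as the turntable's), 16 mm thick (y), 38 mm high. Origin: centre of its underside, 152 mm above the table, on the axis. Turning it turns the disc and all that stands on it, without end either way; with the brake off this takes under 0.1 N m.
- handle_grip (a point): centre of the handle, 174 mm above the table, on the turntable's axis: the point to grip; axes as turn_handle.
- pink_jar: the cream jar with pink contents; its bamboo lid bears a round white sticker (34 mm) with a pink flower like the card's; 68 mm in diameter, 58 mm high, loose in one of the four rings (which one varies). Origin: centre of its underside, 40 mm above the table, 66 mm from the turntable's axis give or take 4 mm.
- white_jar: cream jar with white contents and bamboo lid, 68 mm across, 58 mm high, loose in another ring. Origin: centre of its underside.
- small_jar: smaller cream jar with white contents and bamboo lid, 64 mm across, 52 mm high, loose in another ring. Origin: centre of its underside.
- candle: candle in a glass, 70 mm across, 78 mm high, loose in another ring. Origin: centre of its underside.
- soap: wrapped soap bar, 53x78x26 mm, on the table at the right front. A bystander. Origin: centre of its underside.
- sachet_a: flat dark sachet, 52x98x18 mm, on the table at the left. A bystander. Origin: centre of its underside.
- dark_box: slim black carton with a pink flower, 26x34x100 mm, standing at the right rear. A bystander. Origin: centre of its underside.
- dropper: amber dropper bottle, 36 mm across, 100 mm high, standing at the right rear. A bystander. Origin: centre of its underside.

How it is judged (in metres and radians):
On the way, in this order (a step that is already met when the one before it is completed fails the run):
1. the brake knob is turned anticlockwise until the brake is off (value of joint brake_knob above 1.1 rad), for 0.2 s.
2. with the brake off, the pink jar is squarely behind the price card, the fingers gripping the handle and the turntable at rest (y of pink_jar in the frame of stand between -0.01 and 0.01 m and x of pink_jar in the frame of stand below -0.045 m and contact force between the fingers and turn_handle above 3 N and horizontal distance between the grasp point and handle_grip below 0.03 m and angular speed of turn_handle below 0.06 rad/s and value of joint brake_knob above 1.1 rad), for 0.3 s.
At the end, for the whole second after the job is handed in: The brake knob is past 1.1 rad; the pink jar is at the front (-x) side of the stand, within 10 mm of the centre line through the price card; the fingers hold the handle with over 3 N, TCP within 30 mm of its axis; the turntable is at rest; all four testers stand upright (within 8 degrees) (all of step 2 and angle between each of pink_jar, white_jar, small_jar, candle's own z axis and vertical below 0.15 rad); the arm keeps its last pose, push and grip.
It fails at once if the turntable is forced round against the brake (the pink jar moved more than 15 mm with the knob below 0.5 rad) (value of joint brake_knob below 0.5 rad and distance of pink_jar from where it was at the start of the episode above 0.015 m).
It fails at once if a jar or the candle is tipped over 17 degrees or lifted out of its ring (angle between any of pink_jar, white_jar, small_jar, candle's own z axis and vertical above 0.3 rad or height (world z) of any of pink_jar, white_jar, small_jar, candle above 0.052 m).
It fails at once if the soap, sachet, dark carton or dropper bottle is shoved more than 25 mm (distance of any of soap, sachet_a, dark_box, dropper from where it was at the start of the episode above 0.025 m).
It also fails if it takes over 61 s, if anything falls off the work surface, if the arm or the gripper's body presses on something with over 40 N, if the wrist force passes 120 N, or if a joint passes its speed limit or range.

ROBOT

A 6-joint arm with a two-finger parallel gripper is mounted at the origin on a cart in front of the work surface, level with it; the furniture and walls round the work are solid. World frame = base frame: x ahead of the robot, y to its left, z up, the work surface at z = 0. Lengths are in m, angles in degrees, forces in N, time in s.
With the tool pointing down it reaches from about 0.4 to 0.825 m from the base axis. Payload 7 kg.
Tool frame: the origin (TCP) lies between the finger pads, 19 mm behind the fingertips; this is the grasp point; z points along the fingers, y is the line along which they close (so a half turn about z gives the same grasp; the last joint's range is limited). The gripper opens to 88 mm and grips with 3 to 60 N. Pads are 19 mm wide; open, the fingers measure 130 mm over their backs; the gripper's body (78 mm by 193 mm) begins 47 mm behind the grasp point.
Start: joints at [83.371, 20.546, 0.682, 0, -70.136, -16.507], TCP at [0.265, 0.621, 0.245] pointing down, gripper open.
Joint ranges: [-176.03, 176.03], [-82.01, 121.73], [-58.28, 71.71], [-173.87, 95.51], [-174.79, -0.11], [-173.66, 173.66]. Speed limits (degrees/s): [136.94, 136.94, 172.46, 180, 180, 180].

INTERFACE

Orientations are given as [roll, pitch, yaw] about the fixed x, y, z axes, in that order (R = Rz(yaw) Ry(pitch) Rx(roll)).
In Python, from plant import r, camrig, telemetry gives the robot as it stands (r), with the cameras (camrig) and the readings (telemetry).
- The arm moves only by the tool step_hand, called after "Emit:" in YAML: its name, and indented under it one key for each argument. Schema: {"type":"object","properties":{"plan":{"type":"array","items":{"type":"array","items":{"type":"number"},"minItems":6,"maxItems":6},"minItems":1,"maxItems":12},"finger_gap":{"type":"number"},"grip_n":{"type":"number"},"only":{"type":"string"},"quiet":{"type":"boolean"},"lines":{"type":"string"}},"required":["plan"],"additionalProperties":false}. plan is a list of rows, 1 to 12 of them, each of 6 numbers: dx, dy, dz in a scale on which 1.0 is 0.6 m, then a rotation vector rx, ry, rz in normalised numbers (1 is 360 degrees); each row is the pose to reach, as a shift and turn from the pose commanded when the call began, along the tool's axes at that moment; what a row does not reach only later rows make up. A row lasts 1/12 s, in which the tool goes at most 0.0417 m and 7.16 degrees, less where a joint would pass 70% of its speed; a pose out of reach is approached as far as the arm can. finger_gap is the finger opening in m, set as the call begins (left out keeps the last). The fingers move at their own pace and stop on an object; grip_n is the grip in N (left out, the last holds). Time passes only in rows, so rows that do not move let the fingers close. The tool returns the time, the measured TCP pose, the force, the opening and the grip force at its end. only (a regular expression) keeps the lines of the reply that match it, lines (a string "A,B") keeps lines A to B, and quiet returns only ok. No shift or turn number may pass 1 either way. Input that does not fit is refused with a message, and nothing moves.
- telemetry.get_state(): the state, without advancing time (a new reading comes with each control period).
- camrig.capture(name): name is "scene" or "top" or "wrist"; returns a dict with "frame" (400x640x3 uint8, red, green, blue), "z_map" (400x640 float32, m along the optical axis (not along the pixel's ray), 0 where there is no reading), "fx", "fy", "cx", "cy" (pixels), "cam_to_world" (4x4, takes a point from camera to world coordinates). Camera axes: x right, y down, z forward; pixel columns grow to the right and rows downward; lengths in m; the calibration is good to about 2 mm. The wrist camera is an equidistant fisheye: a pixel r from the principal point sees the ray r / f radians off the axis. A picture is of the moment at which its call begins.
- r.close_job(): hands the job in; it is judged then, once.
The state is a dict: "time_s": time; "joints": joint angles; "qd": joint speeds; "joint_torque": joint torques, N m; "tcp_pos": TCP position; "eef_rot": TCP orientation; "contact_force": force on the tool from outside, world axes, zero at the start; "moment": the same for the moment, N m; "gripper_width": finger opening in m; "gripper_force": force on a finger pad.
Only numpy, scipy, OpenCV 4.12 (cv2) and the standard library are available. Lean on these libraries where they do the work, as an engineer would, in place of code of your own. Each camera call takes 0.05 s, during which the arm holds its last target. There are 200 camera calls.

## Working session

There is one attempt and no reset: what is moved stays moved. The work goes in short steps, Python scripts to look and compute and a tool call to move; the robot and the scene stay as the last step left them, time stands still between calls to the robot, and variables do not carry over. Pictures are saved under pics/ and viewed, at most 10 in all, crops included, and the job is handed in when it is done.

```bash
ls; mkdir -p pics
```

Run:
```python
from plant import r, camrig, telemetry
import cv2,numpy as np
for n in ("top","scene"):
    c=camrig.capture(n); np.savez(f"pics/{n}0.npz",**c)
    cv2.imwrite(f"pics/{n}0.png",c["frame"][:,:,::-1])
    print(n,c["fx"],c["fy"],c["cx"],c["cy"]);print(np.round(c["cam_to_world"],3))
s=telemetry.get_state();print(s["tcp_pos"],s["eef_rot"],s["time_s"])
```

```text
pics
plant.py
top 449.5097615563552 449.5097615563552 322.6880037142833 200.17986397715455
[[-0.015 -0.995  0.098  0.413]
 [-1.     0.017  0.018 -0.057]
 [-0.02  -0.098 -0.995  1.22 ]
 [ 0.     0.     0.     1.   ]]
scene 392.979506068325 392.979506068325 318.256130175646 203.0654862311622
[[ 0.733 -0.52   0.439  0.06 ]
 [-0.68  -0.544  0.492 -0.543]
 [-0.017 -0.659 -0.752  0.905]
 [ 0.     0.     0.     1.   ]]
[0.26508624 0.62030512 0.24451201] [ 1.79912762e+02 -9.03658007e-03 -2.31430197e+01] 0.1
```

View pics/top0.png

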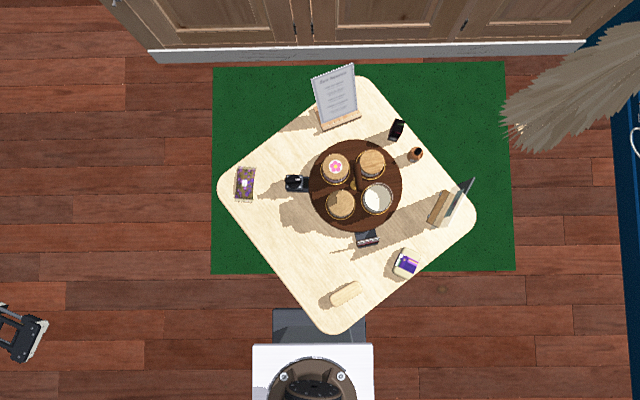

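View pics/scene0.png

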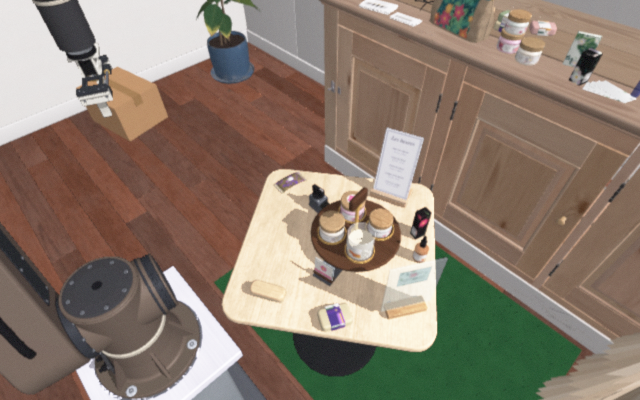

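The top view shows the carousel at about (354,185), the brake knob at (295,183), the price card at (367,238) and the pink jar at (336,167). The soap is at (406,263), the dark box at (396,130) and the dropper at (415,154). Next I'll measure these.

Create h.py:
```python
import numpy as np,cv2
def load(n): return dict(np.load(n))
def world(c):
    v,u=np.mgrid[0:400,0:640]; z=c["z_map"]
    p=np.stack([(u-c["cx"])/c["fx"]*z,(v-c["cy"])/c["fy"]*z,z],-1)
    M=c["cam_to_world"]; return p@M[:3,:3].T+M[:3,3]
def ray(c,u,v,h):
    M=c["cam_to_world"]; d=M[:3,:3]@np.array([(u-c["cx"])/c["fx"],(v-c["cy"])/c["fy"],1]); o=M[:3,3]
    return o+d*(h-o[2])/d[2]
```

Run:
```python
from h import *
from scipy.optimize import least_squares
c=load("pics/top0.npz"); W=world(c); X,Y,Z=W[...,0],W[...,1],W[...,2]
v,u=np.mgrid[0:400,0:640]
roi=(u>270)&(u<440)&(v>110)&(v<280)
print("table z",np.median(Z[240:260,300:340]))
m=roi&(abs(Z-0.04)<.006)&(np.hypot(u-354,v-185)<60)
pts=np.c_[X[m],Y[m]].astype(np.float32)
print("disc minEnclosing",cv2.minEnclosingCircle(pts),len(pts))
m=roi&(Z>.15); print("handle",m.sum(),Z[m].max())
if m.sum():
    P=np.c_[X[m],Y[m]]; print(P.mean(0),cv2.minAreaRect(P.astype(np.float32)), np.c_[u[m],v[m]].mean(0))
f=c["frame"].astype(int); 
pk=roi&(f[...,0]-f[...,1]>60)&(f[...,2]-f[...,1]>10)&(np.hypot(u-336,v-167)<14)
print("pink",pk.sum(),np.c_[u[pk],v[pk]].mean(0),Z[pk].mean(),ray(c,*np.c_[u[pk],v[pk]].mean(0),.098))
k=(u>275)&(u<312)&(v>165)&(v<200)&(Z>.055)
P=np.c_[X[k],Y[k]]; print("knob",k.sum(),P.mean(0),cv2.minAreaRect(P.astype(np.float32)),Z[k].max())
k=(np.hypot(u-367,v-238)<22)&(Z>.05)&(v>228)
P=np.c_[X[k],Y[k]]; print("card",k.sum(),P.mean(0),cv2.minAreaRect(P.astype(np.float32)),Z[k].max())
o=cv2.resize(c["frame"][120:260,270:430,::-1],None,fx=5,fy=5,interpolation=cv2.INTER_CUBIC)[:600]
cv2.imwrite("pics/crop.png",cv2.resize(o,(640,480)) if 0 else o)
```

```text
table z 0.001432849281102322
disc minEnclosing ((0.5706712007522583, -0.12026738375425339), 0.15867134928703308) 3957
handle 332 1.2202409673156651
[ 0.51262908 -0.097747  ] ((0.5029672384262085, -0.10197319835424423), (0.03581523150205612, 0.19759200513362885), 73.74055480957031) [354.94578313 184.73493976]
pink 69 [335.07246377 166.2173913 ] 0.10020074797070651 [ 0.60964953 -0.06910114  0.098     ]
knob 176 [0.5728924  0.03822209] ((0.5084409713745117, -0.010504215955734253), (0.20862601697444916, 0.03871680051088333), 36.577877044677734) 1.2202409673156651
card 68 [ 0.42114128 -0.14041172] ((0.4175735414028168, -0.1181376725435257), (0.008620791137218475, 0.12205307930707932), 8.199134826660156) 1.2202409673156651
```

View pics/crop.png

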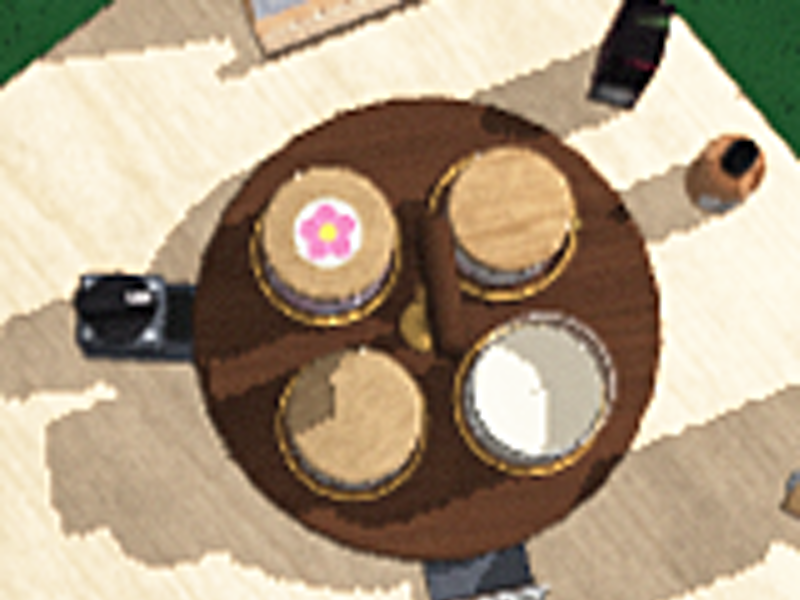

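The crop shows the pink flower at crop (328,231), the handle bar from (430,205) to (452,350), and the knob wing near (115,300) with its white mark on the inner end at (138,297). I'll measure again without the pixels that have no depth reading.

Run:
```python
from h import *
from scipy.optimize import least_squares
for n,cen in (("top",(354,185)),("scene",(355,235))):
    c=load(f"pics/{n}0.npz"); W=world(c); ok=c["z_map"]>0; X,Y,Z=W[...,0],W[...,1],W[...,2]
    near=ok&(np.hypot(X-.52,Y+.11)<.25)&(Z<.3)
    print(n,"table",np.median(Z[near&(abs(Z)<.01)]))
    m=near&(abs(Z-.04)<.004)&(np.hypot(X-.52,Y+.11)<.15)
    f=c["frame"].astype(int)
    P=np.c_[X[m],Y[m]]; ctr=P.mean(0)
    # outer rim circle fit
    for _ in range(5):
        d=P-ctr; a=np.degrees(np.arctan2(d[:,1],d[:,0]))//10; R=np.hypot(*d.T)
        idx=[np.where(a==k)[0][np.argsort(R[a==k])[-3]] for k in np.unique(a) if (a==k).sum()>4]
        E=P[idx]
        s=least_squares(lambda p:np.hypot(E[:,0]-p[0],E[:,1]-p[1])-p[2],[*ctr,.125],loss="soft_l1",f_scale=.002).x; ctr=s[:2]
    print(" disc",s,len(E))
    for nm,cond in (("handle",near&(Z>.16)&(Z<.205)),("knob",near&(Z>.074)&(Z<.09)&(np.hypot(X-ctr[0],Y-ctr[1])>.135)&(np.hypot(X-ctr[0],Y-ctr[1])<.19)),("high",near&(Z>.05)&(np.hypot(X-ctr[0],Y-ctr[1])>.135)&(np.hypot(X-ctr[0],Y-ctr[1])<.165))):
        P2=np.c_[X[cond],Y[cond]].astype(np.float32)
        if len(P2)>3:
            mn,ev=cv2.PCACompute(P2,None); print(" ",nm,len(P2),mn[0],"axis",np.degrees(np.arctan2(ev[0,1],ev[0,0])),cv2.minAreaRect(P2),Z[cond].min(),Z[cond].max())
    hs=cv2.cvtColor(c["frame"],cv2.COLOR_RGB2HSV)
    pk=near&(hs[...,0]>150)&(hs[...,0]<175)&(hs[...,1]>70)&(hs[...,2]>140)
    nn,l,st,ce=cv2.connectedComponentsWithStats(pk.astype(np.uint8))
    for i in range(1,nn):
        if st[i,4]>5: print("  pink",st[i],ce[i],np.median(W[l==i],0))
```

```text
top table 0.0015262808562441776
 disc [ 0.55917647 -0.11905272  0.11831489] 35
  handle 396 [ 0.5297614  -0.22239849] axis 69.98114 ((0.5232576727867126, -0.2246953547000885), (0.260906457901001, 0.0869947075843811), 73.06172943115234) 0.160008934888898 0.20495606730881466
  knob 129 [ 0.6025073  -0.05822879] axis 106.36815 ((0.5992576479911804, -0.12961985170841217), (0.2665618360042572, 0.2837190628051758), 49.7656364440918) 0.07406633096909632 0.08984894572918911
  high 179 [ 0.5235987  -0.02944532] axis 50.046555 ((0.497517853975296, -0.057750336825847626), (0.275424987077713, 0.04616447538137436), 51.08525466918945) 0.05001781819530171 0.08871026604251342
  pink [330 161  11  11  64] [335.1875 166.0625] [ 0.61007859 -0.06906098  0.10020275]
scene table -0.0006953163099813198
 disc [ 0.55666868 -0.12408139  0.11687438] 32
  handle 665 [ 0.51051605 -0.26483902] axis 69.10933 ((0.5230377912521362, -0.2256385236978531), (0.2605753540992737, 0.07945538312196732), 71.53079986572266) 0.1601144951879896 0.2049665074159127
  knob 126 [ 0.6261527  -0.10588398] axis 108.236275 ((0.6388486623764038, -0.10999326407909393), (0.07071790099143982, 0.35756173729896545), 12.526359558105469) 0.07419967292804897 0.08979576429374225
  high 206 [ 0.48741114 -0.07599456] axis 50.085762 ((0.49502912163734436, -0.06232628971338272), (0.26809924840927124, 0.04519444331526756), 51.621463775634766) 0.05036719200536355 0.08666290887700856
  pink [348 196   6   5  15] [350.4        197.66666667] [ 0.60942713 -0.06231179  0.09801163]
  pink [420 219   8   7  26] [423.30769231 221.96153846] [ 0.70379537 -0.24407079  0.07429805]
  pink [315 268  16  11  26] [322.23076923 273.15384615] [ 0.416444   -0.15121894  0.0295006 ]
```

Create meas.py:
```python
from h import *
from scipy.optimize import least_squares
import sys
tag=sys.argv[1]
for n in ("top","scene"):
    c=load(f"pics/{n}{tag}.npz"); W=world(c); ok=c["z_map"]>0; X,Y,Z=W[...,0],W[...,1],W[...,2]
    ctr=np.array([.56,-.121])
    for _ in range(6):
        R=np.hypot(X-ctr[0],Y-ctr[1]); m=ok&(abs(Z-.04)<.008)&(R<.131)
        P=np.c_[X[m],Y[m]]; d=P-ctr; a=np.degrees(np.arctan2(d[:,1],d[:,0]))//8; r_=np.hypot(*d.T)
        E=P[[np.where(a==k)[0][np.argsort(r_[a==k])[-2]] for k in np.unique(a) if (a==k).sum()>4]]
        s=least_squares(lambda p:np.hypot(E[:,0]-p[0],E[:,1]-p[1])-p[2],[*ctr,.125],loss="soft_l1",f_scale=.002).x; ctr=s[:2]
    print(n,"disc",s,len(E),"ray" ,ray(c,355.4,185.7,.04) if n=="top" else "")
    R=np.hypot(X-ctr[0],Y-ctr[1])
    for nm,cond in (("handle",ok&(Z>.145)&(Z<.205)&(R<.05)),("wing",ok&(Z>.068)&(Z<.095)&(R>.135)&(R<.19)&(Y>-.07)&(X<.62)),("card",ok&(Z>.05)&(Z<.1)&(R>.135)&(R<.175)&(X<.45))):
        P2=np.c_[X[cond],Y[cond]].astype(np.float32)
        if len(P2)>3:
            mn,ev=cv2.PCACompute(P2,None); b=mn[0]-ctr
            print(" ",nm,len(P2),mn[0],"axis",np.degrees(np.arctan2(ev[0,1],ev[0,0])),cv2.minAreaRect(P2)[1],"R",np.hypot(*b),"bearing",np.degrees(np.arctan2(b[1],b[0])),Z[cond].min(),Z[cond].max())
    hs=cv2.cvtColor(c["frame"],cv2.COLOR_RGB2HSV)
    pk=ok&(R<.3)&(hs[...,0]>150)&(hs[...,0]<175)&(hs[...,1]>70)&(hs[...,2]>140)
    nn,l,st,ce=cv2.connectedComponentsWithStats(pk.astype(np.uint8))
    for i in range(1,nn):
        if st[i,4]>5: 
            b=np.median(W[l==i],0); d=b[:2]-ctr; print("  pink",st[i,4],ce[i],b,"R",np.hypot(*d),"bearing",np.degrees(np.arctan2(d[1],d[0])))
```

```bash
python3 meas.py 0
```

```text
top disc [ 0.56808961 -0.12046725  0.12365924] 46 ray [ 0.56667035 -0.12248846  0.04      ]
  handle 215 [ 0.5667715  -0.11985549] axis 7.0312433 (0.0651908740401268, 0.017833229154348373) R 0.0014531521587951269 bearing 155.10324922112088 0.15172774206958017 0.19589775059102887
  wing 90 [0.577584   0.04043472] axis 91.41186 (0.03871449455618858, 0.013408401980996132) R 0.16118184289788717 bearing 86.6230384045167 0.07025321913653171 0.08973889579077321
  card 61 [ 0.42205983 -0.14996977] axis 101.31079 (0.0074600656516849995, 0.05763790383934975) R 0.14898018602900104 bearing -168.5782264035124 0.05023317358813051 0.07486025218025105
  pink 64 [335.1875 166.0625] [ 0.61007859 -0.06906098  0.10020275] R 0.06637528913979315 bearing 50.75782712113046
scene disc [ 0.56789305 -0.12352511  0.12322424] 43 ray 
  handle 254 [ 0.5631091  -0.12712543] axis 4.262039 (0.06518502533435822, 0.01641867496073246) R 0.005987359128325652 bearing -143.03555476911072 0.15079195547655788 0.19194014843062324
  wing 83 [0.5768721  0.03581743] axis 96.37189 (0.013159279711544514, 0.04254696145653725) R 0.15959532926760397 bearing 86.77475578895663 0.06868645480805946 0.08766296832829468
  card 129 [ 0.42239648 -0.15305388] axis 101.80473 (0.00907126720994711, 0.05725986883044243) R 0.14846279138156365 bearing -168.52754836774054 0.05036719200536355 0.07117918292607539
  pink 15 [350.4        197.66666667] [ 0.60942713 -0.06231179  0.09801163] R 0.07397398512210519 bearing 55.8425728412704
  pink 26 [423.30769231 221.96153846] [ 0.70379537 -0.24407079  0.07429805] R 0.1816609478502632 bearing -41.57310007748778
  pink 26 [322.23076923 273.15384615] [ 0.416444   -0.15121894  0.0295006 ] R 0.15396026932217474 bearing -169.63743579797818
```

Create go.py:
```python
# go.py x y z yaw : shift in tool axes and tool rz to reach it
import sys,numpy as np
from scipy.spatial.transform import Rotation as Ro
from plant import r, camrig, telemetry
s=telemetry.get_state(); R=Ro.from_euler("xyz",s["eef_rot"],degrees=True)
x,y,z,yaw=map(float,sys.argv[1:5])
T=Ro.from_euler("xyz",[180,0,yaw],degrees=True)
print(s["time_s"],np.round(s["tcp_pos"],4),np.round(s["eef_rot"],2),"q",np.round(s["joints"],1))
print("delta",np.round(R.inv().apply(np.array([x,y,z])-s["tcp_pos"]),4),np.round((R.inv()*T).as_rotvec(degrees=True),2))
```

```bash
python3 go.py .577 .039 .2 -88
```

```text
0.1 [0.2651 0.6203 0.2445] [ 1.7991e+02 -1.0000e-02 -2.3140e+01] q [ 83.4  20.6   0.6  -0.  -70.1 -16.5]
delta [0.5153 0.4119 0.0452] [ 7.000e-02 -6.000e-02  6.486e+01]
```

Careful with the scale: shifts go in shares of 0.6 m and turns go in shares of 360 degrees. That gives: 0.515 m / 0.6 = 0.8583, 0.412 m / 0.6 = 0.6867, 64.9 degrees / 360 = 0.1803.

Emit:
step_hand:
  plan:
    - [0.8583,0.6867,0,0,0,0.1803]
    - [0.8583,0.6867,0,0,0,0.1803]
    - [0.8583,0.6867,0,0,0,0.1803]
    - [0.8583,0.6867,0,0,0,0.1803]
    - [0.8583,0.6867,0,0,0,0.1803]
    - [0.8583,0.6867,0,0,0,0.1803]
    - [0.8583,0.6867,0,0,0,0.1803]
    - [0.8583,0.6867,0,0,0,0.1803]
    - [0.8583,0.6867,0,0,0,0.1803]
    - [0.8583,0.6867,0,0,0,0.1803]
    - [0.8583,0.6867,0,0,0,0.1803]
    - [0.8583,0.6867,0,0,0,0.1803]
  finger_gap: 0.05

```text
time_s: 1.1
tcp_pos: [0.5018, 0.1781, 0.2454]
eef_rot: [180.0, 0.0, -88.0]
contact_force: [0.3, 0.7, -0.3]
gripper_width: 0.05
gripper_force: 0.0
```

```bash
python3 go.py .577 .039 .17 -88
```

```text
1.1 [0.5018 0.1781 0.2454] [ 1.800e+02  1.000e-02 -8.802e+01] q [ 40.6   7.1 -17.2  -0.  -65.6 -38.7]
delta [ 0.1416 -0.0703  0.0754] [ 0.    0.01 -0.02]
```

To row units: 0.1416 m / 0.6 = 0.236, 0.105 m / 0.6 = 0.175.

Emit:
step_hand:
  plan:
    - [0.0583,-0.0283,0.03,0,0,0]
    - [0.1167,-0.0583,0.0617,0,0,0]
    - [0.175,-0.0867,0.0933,0,0,0]
    - [0.236,-0.1172,0.1257,0,0,0]
    - [0.236,-0.1172,0.1257,0,0,0]
    - [0.236,-0.1172,0.1257,0,0,0]
    - [0.236,-0.1172,0.1257,0,0,0]

```text
time_s: 1.68
tcp_pos: [0.5765, 0.0403, 0.1694]
eef_rot: [179.9, -0.0, -88.1]
contact_force: [1.3, 1.0, 0.4]
gripper_width: 0.0497
gripper_force: 0.0
```

Run:
```python
from plant import r, camrig, telemetry
import cv2,numpy as np
c=camrig.capture("wrist"); np.savez("pics/wrist1.npz",**c); cv2.imwrite("pics/wrist1.png",c["frame"][:,:,::-1])
print(c["fx"],c["cx"],c["cy"]);print(np.round(c["cam_to_world"],3))
```

```bash
python3 go.py .577 .039 .084 -88
```

```text
309.70691628693146 322.24340342773706 195.91743858284482
[[-0.999 -0.03  -0.011  0.579]
 [-0.032  0.952  0.303 -0.044]
 [ 0.002  0.304 -0.953  0.31 ]
 [ 0.     0.     0.     1.   ]]
1.7333 [0.5766 0.0412 0.1701] [179.99  -0.   -88.06] q [ 23.5  15.  -17.8  -0.  -57.3 -21.5]
delta [ 0.0022 -0.0004  0.0861] [ 0.01 -0.   -0.06]
```

View pics/wrist1.png

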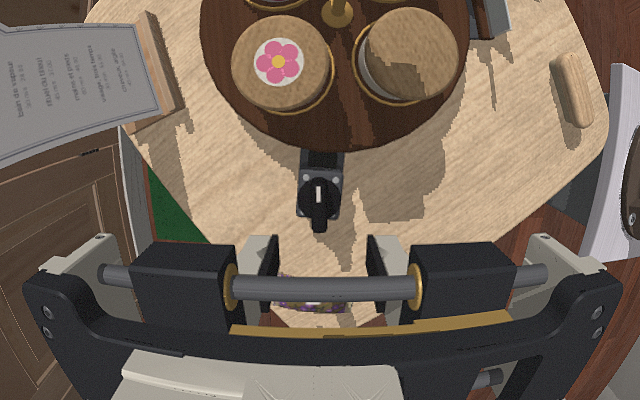

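The wrist view shows the knob at (319,205), with its white mark at (318,193) and the outer end of the wing at (320,230). The knob lies between the fingers. I'll check it by fisheye ray.

Add to h.py:
```python
def fray(c,u,v,h):
    dx,dy=u-c["cx"],v-c["cy"]; t=np.hypot(dx,dy)/c["fx"]; p=np.arctan2(dy,dx)
    M=c["cam_to_world"]; d=M[:3,:3]@np.array([np.sin(t)*np.cos(p),np.sin(t)*np.sin(p),np.cos(t)]); o=M[:3,3]
    return o+d*(h-o[2])/d[2]
```

Run:
```python
from h import *
c=load("pics/wrist1.npz"); f=c["frame"]
w=np.zeros((400,640),bool); w[180:206,305:332]=1
m=w&(f.min(2)>180); v,u=np.nonzero(m); print("mark px",u.mean(),v.mean(),len(u),u.min(),u.max(),v.min(),v.max())
print("mark",fray(c,u.mean(),v.mean(),.084))
print("mark in/out",fray(c,u[v==v.min()].mean(),v.min(),.084),fray(c,u[v==v.max()].mean(),v.max(),.084))
d=np.zeros((400,640),bool); d[205:236,300:345]=1; d&=f.max(2)<60
for vv in range(210,236,3):
    q=np.nonzero(d[vv])[0]
    if len(q): print(vv,q.min(),q.max(),fray(c,q.mean(),vv,.084))
hs=cv2.cvtColor(f,cv2.COLOR_RGB2HSV); v,u=np.nonzero((hs[...,0]>150)&(hs[...,0]<178)&(hs[...,1]>70)&(np.arange(400)[:,None]<120)&(np.arange(640)[None]<320)&(np.arange(640)[None]>220))
print("pink",fray(c,u.mean(),v.mean(),.098))
```

```text
mark px 318.0 193.5 42 317 319 187 200
mark [0.57909549 0.02570466 0.084     ]
mark in/out [0.57923811 0.02054984 0.084     ] [0.57895195 0.03092706 0.084     ]
210 301 338 [0.57756519 0.03907106 0.084     ]
213 304 338 [0.5763259  0.04152603 0.084     ]
216 300 337 [0.57917427 0.04412746 0.084     ]
219 312 326 [0.57774156 0.04661355 0.084     ]
222 312 326 [0.57767028 0.04916239 0.084     ]
225 312 326 [0.57759857 0.05173179 0.084     ]
228 312 326 [0.57752644 0.05432247 0.084     ]
231 313 325 [0.57745386 0.05693519 0.084     ]
pink [ 0.60845051 -0.07117015  0.098     ]
```

To row units: 0.0865 m / 0.6 = 0.1442, 0.05 m / 0.6 = 0.0833, -1 degrees / 360 = -0.0028.

Emit:
step_hand:
  plan:
    - [0.0033,-0.002,0.0417,0,0,-0.0028]
    - [0.0033,-0.002,0.0833,0,0,-0.0028]
    - [0.0033,-0.002,0.1167,0,0,-0.0028]
    - [0.0033,-0.002,0.1333,0,0,-0.0028]
    - [0.0033,-0.002,0.1442,0,0,-0.0028]
    - [0.0033,-0.002,0.1442,0,0,-0.0028]
    - [0.0033,-0.002,0.1442,0,0,-0.0028]
    - [0.0033,-0.002,0.1442,0,0,-0.0028]

```text
time_s: 2.4
tcp_pos: [0.5788, 0.0396, 0.0848]
eef_rot: [-179.9, 0.0, -87.0]
contact_force: [0.4, 0.5, 0.3]
gripper_width: 0.0498
gripper_force: 0.0
```

Emit:
step_hand:
  plan:
    - [0,0,0,0,0,0]
    - [0,0,0,0,0,0]
    - [0,0,0,0,0,0]
    - [0,0,0,0,0,0]
    - [0,0,0,0,0,0]
    - [0,0,0,0,0,0]
    - [0,0,0,0,0,0]
    - [0,0,0,0,0,0]
  finger_gap: 0.0
  grip_n: 35

```text
time_s: 3.07
tcp_pos: [0.5793, 0.0391, 0.0837]
eef_rot: [-179.9, 0.0, -87.0]
contact_force: [5.0, -1.2, -2.0]
gripper_width: 0.0126
gripper_force: 35.0
```

To row units: -48 degrees / 360 = -0.1333.

Emit:
step_hand:
  plan:
    - [0,0,0,0,0,-0.0111]
    - [0,0,0,0,0,-0.0222]
    - [0,0,0,0,0,-0.0333]
    - [0,0,0,0,0,-0.0444]
    - [0,0,0,0,0,-0.0556]
    - [0,0,0,0,0,-0.0667]
    - [0,0,0,0,0,-0.0778]
    - [0,0,0,0,0,-0.0889]
    - [0,0,0,0,0,-0.1]
    - [0,0,0,0,0,-0.1111]
    - [0,0,0,0,0,-0.1222]
    - [0,0,0,0,0,-0.1333]

```text
time_s: 4.07
tcp_pos: [0.5804, 0.0397, 0.0838]
eef_rot: [-179.8, -0.2, -38.8]
contact_force: [8.3, -0.5, -6.2]
gripper_width: 0.0127
gripper_force: 35.0
```

Emit:
step_hand:
  plan:
    - [0,0,0,0,0,-0.0111]
    - [0,0,0,0,0,-0.0222]
    - [0,0,0,0,0,-0.0333]
    - [0,0,0,0,0,-0.0444]
    - [0,0,0,0,0,-0.0556]
    - [0,0,0,0,0,-0.0667]
    - [0,0,0,0,0,-0.0778]
    - [0,0,0,0,0,-0.0889]
    - [0,0,0,0,0,-0.1]
    - [0,0,0,0,0,-0.1111]
    - [0,0,0,0,0,-0.1167]
    - [0,0,0,0,0,-0.1167]

```text
time_s: 5.07
tcp_pos: [0.5808, 0.0406, 0.0838]
eef_rot: [-179.9, -0.3, 3.1]
contact_force: [8.3, 4.2, -7.5]
gripper_width: 0.0128
gripper_force: 35.0
```

```bash
python3 -c "
from plant import r, camrig, telemetry; s=telemetry.get_state(); print(s['moment'],s['joints'])"
```

```text
[ 1.57370046 -3.07991221  0.04467805] [ 2.32363986e+01  2.05589372e+01 -2.29302737e+01 -3.17890724e-03
 -4.61771908e+01  6.98997221e+01]
```

Emit:
step_hand:
  plan:
    - [0,0,0,0,0,0]
    - [0,0,0,0,0,0]
    - [0,0,0,0,0,0]
    - [0,0,0,0,0,0]
  finger_gap: 0.04

```text
time_s: 5.4
tcp_pos: [0.5775, 0.0388, 0.0833]
eef_rot: [180.0, 0.0, 3.0]
contact_force: [-0.6, 0.5, -0.4]
gripper_width: 0.0338
gripper_force: 0.0
```

Emit:
step_hand:
  plan:
    - [0,0,-0.0333,0,0,0]
    - [0,0,-0.0833,0,0,0]
    - [0,0,-0.15,0,0,0]
    - [0,0,-0.2167,0,0,0]
    - [0,0,-0.2833,0,0,0]
    - [0,0,-0.2833,0,0,0]
    - [0,0,-0.2833,0,0,0]

```text
time_s: 5.98
tcp_pos: [0.5789, 0.0392, 0.2567]
eef_rot: [-179.9, -0.3, 3.0]
contact_force: [0.3, 0.7, -1.2]
gripper_width: 0.04
gripper_force: 0.0
```

Run:
```python
from plant import r, camrig, telemetry
import cv2,numpy as np
from h import *
for n in ("top","scene","wrist"):
    c=camrig.capture(n); np.savez(f"pics/{n}2.npz",**c)
    if n=="wrist": cv2.imwrite("pics/wrist2.png",c["frame"][:,:,::-1])
```

```bash
python3 meas.py 2; python3 go.py .567 -.121 .25 -174
```

```text
top disc [ 0.56769021 -0.12092968  0.1232498 ] 46 ray [ 0.56667035 -0.12248846  0.04      ]
  handle 215 [ 0.56662416 -0.11985037] axis 7.2679825 (0.06549868732690811, 0.017682231962680817) R 0.0015170228185423709 bearing 134.6457538283817 0.15289671962333484 0.19740017463699355
  wing 59 [0.57171804 0.03965385] axis 2.389061 (0.013060325756669044, 0.035509143024683) R 0.16063403465152568 bearing 88.56318281516057 0.07168324854388697 0.08986179611609724
  card 61 [ 0.42190394 -0.1493155 ] axis 101.67994 (0.007447107695043087, 0.057811859995126724) R 0.14852404427311486 bearing -168.98188309844082 0.05062091486166209 0.07815634073046729
  pink 66 [335.22727273 166.25757576] [ 0.6093268  -0.06909269  0.10055012] R 0.06648819002210626 bearing 51.22782277169276
scene disc [ 0.567967   -0.12345397  0
[... 423 characters left out ...]
 axis 100.86379 (0.00939902476966381, 0.057544294744729996) R 0.14854960859636776 bearing -168.35944200554596 0.050239904077223785 0.07161138954057467
  pink 15 [350.26666667 197.53333333] [ 0.60798206 -0.06196819  0.09751983] R 0.07336011599265532 bearing 56.943842784255146
  pink 26 [423.53846154 221.96153846] [ 0.70460997 -0.24420294  0.07571819] R 0.18235025024971419 bearing -41.46645967031898
  pink 24 [322.54166667 273.33333333] [ 0.41622775 -0.15202863  0.02865495] R 0.1544063152603008 bearing -169.33528452885218
6.1333 [0.5771 0.0387 0.2525] [1.7999e+02 1.1000e-01 2.9500e+00] q [ 23.2  11.3 -11.1  -0.  -67.7  69.8]
delta [-0.0183  0.159   0.0025] [ 1.6000e-01 -2.0000e-02  1.7695e+02]
```

View pics/wrist2.png

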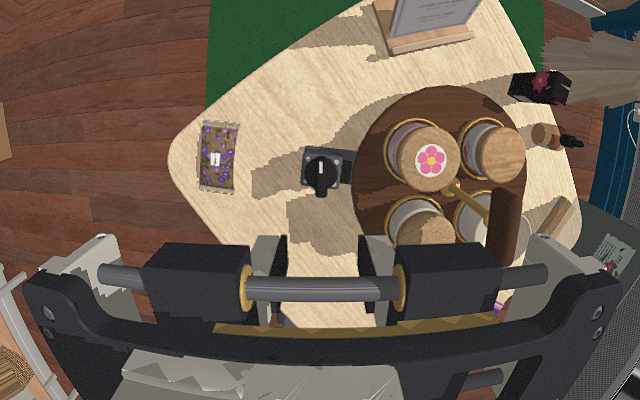

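The wing now stands at about 180°, so the knob is at about 1.65 rad and the brake is off. The pink jar has not moved. Next I'll move over the handle.

To row units: 0.159 m / 0.6 = 0.265, 0.14 m / 0.6 = 0.2333, 84 degrees / 360 = 0.2333.

Emit:
step_hand:
  plan:
    - [0,0.0333,0,0,0,0.0194]
    - [0,0.0667,0,0,0,0.0389]
    - [0,0.1,0,0,0,0.0583]
    - [0,0.1333,0,0,0,0.0778]
    - [0,0.1667,0,0,0,0.0972]
    - [-0.0167,0.2,0,0,0,0.1167]
    - [-0.0305,0.2333,0,0,0,0.1361]
    - [-0.0305,0.265,0,0,0,0.1556]
    - [-0.0305,0.265,0,0,0,0.175]
    - [-0.0305,0.265,0,0,0,0.1944]
    - [-0.0305,0.265,0,0,0,0.2139]
    - [-0.0305,0.265,0,0,0,0.2333]
  finger_gap: 0.06

```text
time_s: 7.13
tcp_pos: [0.567, -0.1211, 0.2516]
eef_rot: [179.8, 0.0, -81.4]
contact_force: [0.7, -0.1, 0.1]
gripper_width: 0.0596
gripper_force: 0.0
```

```bash
python3 go.py .5675 -.122 .25 -174
```

```text
7.1333 [ 0.567  -0.1211  0.2516] [ 1.7981e+02  1.0000e-02 -8.1420e+01] q [  7.3  11.5 -11.   -0.  -67.7   1.3]
delta [ 0.001  -0.0003  0.0016] [ 0.16 -0.14 92.58]
```

To row units: 0.001 m / 0.6 = 0.0017, 84 degrees / 360 = 0.2333.

Emit:
step_hand:
  plan:
    - [0.0017,0,0,0,0,0.0194]
    - [0.0017,0,0,0,0,0.0389]
    - [0.0017,0,0,0,0,0.0583]
    - [0.0017,0,0,0,0,0.0778]
    - [0.0017,0,0,0,0,0.0972]
    - [0.0017,0,0,0,0,0.1167]
    - [0.0017,0,0,0,0,0.1361]
    - [0.0017,0,0,0,0,0.1556]
    - [0.0017,0,0,0,0,0.175]
    - [0.0017,0,0,0,0,0.1944]
    - [0.0017,0,0,0,0,0.2139]
    - [0.0017,0,0,0,0,0.2333]
  finger_gap: 0.06

```text
time_s: 8.13
tcp_pos: [0.5672, -0.1218, 0.2517]
eef_rot: [180.0, -0.2, -165.4]
contact_force: [0.2, 0.7, 0.1]
gripper_width: 0.06
gripper_force: 0.0
```

Emit:
step_hand:
  plan:
    - [0,0,0,0,0,0.0194]
    - [0,0,0,0,0,0.025]
    - [0,0,0.0333,0,0,0.025]
    - [0,0,0.0667,0,0,0.025]
    - [0,0,0.1,0,0,0.025]
    - [0,0,0.1267,0,0,0.025]
    - [0,0,0.1267,0,0,0.025]
    - [0,0,0.1267,0,0,0.025]
    - [0,0,0.1267,0,0,0.025]
  finger_gap: 0.06

```text
time_s: 8.88
tcp_pos: [0.5683, -0.1219, 0.1777]
eef_rot: [-180.0, -0.0, -174.0]
contact_force: [-0.1, 0.7, -0.6]
gripper_width: 0.0599
gripper_force: 0.0
```

```bash
python3 go.py .5675 -.122 .174 -174
```

```text
8.8833 [ 0.5683 -0.1219  0.1777] [-1.7997e+02 -3.0000e-02 -1.7402e+02] q [  7.2  14.8 -16.8   0.  -58.4 -91.2]
delta [ 0.0008 -0.      0.0037] [-0.03 -0.03 -0.02]
```

To row units: 0.002 m / 0.6 = 0.0033.

Emit:
step_hand:
  plan:
    - [0,0,0.0033,0,0,0]
    - [0,0,0.0033,0,0,0]
    - [0,0,0.0033,0,0,0]
    - [0,0,0.0033,0,0,0]
    - [0,0,0.0033,0,0,0]
    - [0,0,0.0033,0,0,0]
    - [0,0,0.0033,0,0,0]
    - [0,0,0.0033,0,0,0]
  finger_gap: 0.0
  grip_n: 25

```text
time_s: 9.55
tcp_pos: [0.5681, -0.1211, 0.1756]
eef_rot: [179.9, 0.0, -174.0]
contact_force: [1.3, 3.7, -1.1]
gripper_width: 0.0155
gripper_force: 25.0
```

```bash
python3 -c "
from plant import r, camrig, telemetry; s=telemetry.get_state(); print(s['moment'],s['contact_force'])"
```

```text
[ 1.05818002 -0.48508841 -0.30654751] [ 1.25799233  3.67226686 -1.12216401]
```

Gripped at 15.5 mm. Now I'll turn anticlockwise, slowly at first.

To row units: -30 degrees / 360 = -0.0833.

Emit:
step_hand:
  plan:
    - [0,0,0,0,0,-0.0028]
    - [0,0,0,0,0,-0.0083]
    - [0,0,0,0,0,-0.0167]
    - [0,0,0,0,0,-0.025]
    - [0,0,0,0,0,-0.0333]
    - [0,0,0,0,0,-0.0417]
    - [0,0,0,0,0,-0.05]
    - [0,0,0,0,0,-0.0583]
    - [0,0,0,0,0,-0.0667]
    - [0,0,0,0,0,-0.075]
    - [0,0,0,0,0,-0.0806]
    - [0,0,0,0,0,-0.0833]

```text
time_s: 10.55
tcp_pos: [0.5683, -0.1216, 0.1756]
eef_rot: [-180.0, 0.0, -143.9]
contact_force: [1.2, 2.4, 1.3]
gripper_width: 0.0163
gripper_force: 25.0
```

```bash
python3 -c "
from plant import r, camrig, telemetry; s=telemetry.get_state(); print(s['moment'],s['eef_rot'])
import numpy as np
c=camrig.capture('top'); np.savez('pics/top3.npz',**c); c=camrig.capture('scene'); np.savez('pics/scene3.npz',**c)
"; python3 meas.py 3 | grep -E 'handle|pink|wing'
```

```text
[ 0.74751596 -0.23905162 -0.10567708] [-1.79986430e+02  2.62325950e-02 -1.43879668e+02]
  wing 9 [0.56012934 0.0376659 ] axis 111.27322 (0.0038635300006717443, 0.011595653370022774) R 0.1578436122885276 bearing 93.05208736157192 0.06913641092853529 0.08666859809026484
  handle 302 [ 0.55872875 -0.13027376] axis 39.478985 (0.052830372005701065, 0.049634262919425964) R 0.00880011972242341 bearing -148.30644205833937 0.15219811107194658 0.2046087334933484
  wing 57 [0.57083213 0.03623551] axis 2.1751196 (0.029693981632590294, 0.014021775685250759) R 0.16195168496836168 bearing 88.36685047228701 0.0697269546822562 0.08707616076979985
  pink 36 [341.33333333 201.75      ] [ 0.57771604 -0.0554819   0.09797772] R 0.0711045362095337 bearing 80.69284885581139
  pink 27 [423.44444444 221.92592593] [ 0.70588958 -0.24379916  0.07472963] R 0.1829417862589035 bearing -40.227719335093816
  pink 25 [322.6 273.4] [ 0.4161367  -0.15377401  0.02942141] R 0.15269213557933406 bearing -169.38637122619897
```

To row units: -45 degrees / 360 = -0.125.

Emit:
step_hand:
  plan:
    - [0,0,0,0,0,-0.0056]
    - [0,0,0,0,0,-0.0139]
    - [0,0,0,0,0,-0.025]
    - [0,0,0,0,0,-0.0361]
    - [0,0,0,0,0,-0.0472]
    - [0,0,0,0,0,-0.0583]
    - [0,0,0,0,0,-0.0694]
    - [0,0,0,0,0,-0.0806]
    - [0,0,0,0,0,-0.0917]
    - [0,0,0,0,0,-0.1028]
    - [0,0,0,0,0,-0.1139]
    - [0,0,0,0,0,-0.125]

```text
time_s: 11.65
tcp_pos: [0.5689, -0.122, 0.1756]
eef_rot: [-179.9, -0.0, -98.9]
contact_force: [3.2, -0.6, -1.4]
gripper_width: 0.0163
gripper_force: 25.0
```

Emit:
step_hand:
  plan:
    - [0,0,0,0,0,-0.0111]
    - [0,0,0,0,0,-0.0222]
    - [0,0,0,0,0,-0.0333]
    - [0,0,0,0,0,-0.0444]
    - [0,0,0,0,0,-0.0556]
    - [0,0,0,0,0,-0.0667]
    - [0,0,0,0,0,-0.0778]
    - [0,0,0,0,0,-0.0889]
    - [0,0,0,0,0,-0.1]
    - [0,0,0,0,0,-0.1111]
    - [0,0,0,0,0,-0.1194]
    - [0,0,0,0,0,-0.125]

```text
time_s: 12.65
tcp_pos: [0.5697, -0.1218, 0.1756]
eef_rot: [-179.9, -0.1, -53.9]
contact_force: [7.9, 0.1, -4.7]
gripper_width: 0.0157
gripper_force: 25.0
```

Emit:
step_hand:
  plan:
    - [0,0,0,0,0,-0.0056]
    - [0,0,0,0,0,-0.0139]
    - [0,0,0,0,0,-0.025]
    - [0,0,0,0,0,-0.0361]
    - [0,0,0,0,0,-0.0444]
    - [0,0,0,0,0,-0.05]
    - [0,0,0,0,0,-0.0528]
    - [0,0,0,0,0,-0.0528]
    - [0,0,0,0,0,-0.0528]

```text
time_s: 13.4
tcp_pos: [0.5699, -0.1216, 0.1756]
eef_rot: [-179.9, -0.2, -35.1]
contact_force: [6.7, 1.4, -4.6]
gripper_width: 0.0158
gripper_force: 25.0
```

```bash
python3 -c "
from plant import r, camrig, telemetry; s=telemetry.get_state(); print(s['moment'],s['eef_rot'],s['joints'])
import numpy as np,cv2
for n in ('top','scene','wrist'):
    c=camrig.capture(n); np.savez(f'pics/{n}4.npz',**c); cv2.imwrite(f'pics/{n}4.png',c['frame'][:,:,::-1])
"; python3 meas.py 4
```

```text
[ 0.21576837 -2.25690707 -0.05434167] [-1.79895240e+02 -1.60751504e-01 -3.50527341e+01] [ 7.18935318e+00  1.49841159e+01 -1.69487178e+01  3.60272995e-02
 -5.78777387e+01  4.77389534e+01]
top disc [ 0.56905486 -0.12013165  0.12440432] 26 ray [ 0.56667035 -0.12248846  0.04      ]
  handle 35 [ 0.54435587 -0.10470407] axis 57.18623 (0.01556923147290945, 0.008629768155515194) R 0.029121306527025735 bearing 148.01010542655584 0.15941558940429323 0.19239527129227518
  wing 10 [0.5598554  0.03760381] axis 108.788315 (0.004255347885191441, 0.011487267911434174) R 0.15800349709924283 bearing 93.337827114613 0.07444275584320748 0.08892470222
[... 695 characters left out ...]
70972659 0.0682843959435171 0.08576367974561672
  card 131 [ 0.42233473 -0.15338579] axis 101.57938 (0.008770313113927841, 0.05791493132710457) R 0.14616661659326075 bearing -169.11828339882018 0.050062198069707686 0.07162720245991716
  pink 26 [423.38461538 221.92307692] [ 0.70449058 -0.24337162  0.07396123] R 0.1817683415629447 bearing -40.30560684447851
  pink 40 [342.15  233.525] [ 0.50534346 -0.13361077  0.09806644] R 0.061032543155550324 bearing -172.63985406337855
  pink 6 [352.5 248.5] [ 0.50985013 -0.1672541   0.06214773] R 0.06969698652612552 bearing -143.49529885043378
  pink 25 [322.24 273.2 ] [ 0.41576747 -0.15174383  0.02965163] R 0.15233252015709953 bearing -170.19112885945205
```

View pics/scene4.png

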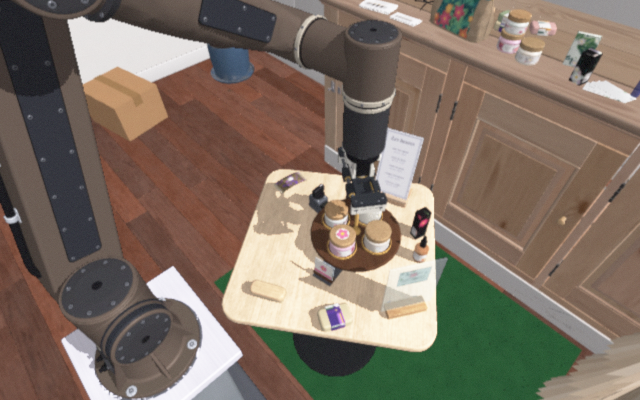

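View pics/wrist4.png

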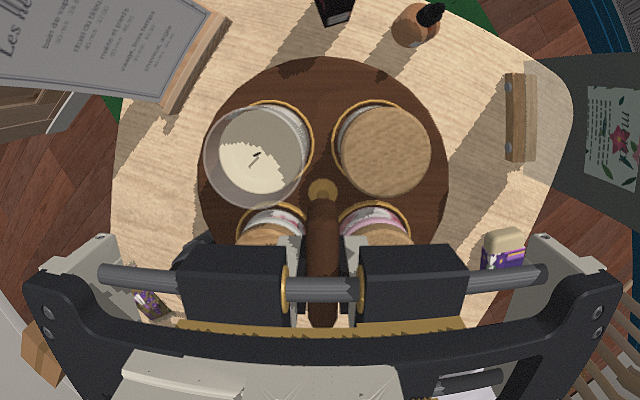

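Both views put the pink jar at (0.505, −0.134). In the stand frame that is y ≈ +0.001 m and x ≈ −0.063 m. The knob reads about 1.6 rad, all the testers stand upright, and the things round about are where they were. I'll settle briefly and hand in.

Emit:
step_hand:
  plan:
    - [0,0,0,0,0,0]
    - [0,0,0,0,0,0]
    - [0,0,0,0,0,0]
    - [0,0,0,0,0,0]
    - [0,0,0,0,0,0]
    - [0,0,0,0,0,0]
    - [0,0,0,0,0,0]
    - [0,0,0,0,0,0]

```text
time_s: 14.22
tcp_pos: [0.5699, -0.1216, 0.1756]
eef_rot: [-179.9, -0.2, -35.1]
contact_force: [6.7, 0.9, -3.6]
gripper_width: 0.0157
gripper_force: 25.0
```

```bash
python3 -c "
from plant import r, camrig, telemetry; print(r.close_job())"
```

```text
the job is handed in; nothing more can be done
None
```

I handed the job in at 14.2 s with the brake off (knob at about 1.6 rad), the pink jar about 1 mm off the price card's centre line by the cameras, and the gripper holding the handle still at 25 N; no verdict was returned.

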